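Vent-cap a media bottle for the autoclave

TASK

Slide the square amber bottle along the bench, without lifting or tipping it, fully home into the white U-shaped dock, which keeps it from turning. Then screw its black cap down clockwise until it bottoms out, and back it off one quarter turn so that the bottle can vent in the autoclave. Finish while still gripping the cap at that quarter turn, ready for the tape: do not let go, and leave the other things on the bench where they are.

Things in the scene. Friction and masses are not known exactly. Their poses are not given: they have to be found in the camera images.
- bottle: Loose square bottle of amber glass, 0.23 kg with cap. Body 56 x 56 mm, straight sides up to 56 mm, shoulder narrowing to the neck at 68 mm. Origin: centre of its underside; z up, x and y square to its sides. Starts upright on the bench left (+y) of the dock. Any side may lead into the dock. It slides easily (friction about 0.35); outside the dock it turns along with the cap.
- cap: Round black ribbed screw cap on the bottle, 42 mm diameter, 22 mm high, coaxial with the bottle, a white paint line on its top from the centre to the rim. Its origin is the centre of its lower rim, 76 mm above the bottle's underside when bottomed. It can be gripped round its side from above, at any angle.
- cap_top (a point): Centre of the cap's top face, on the bottle's axis: 98 mm above the bottle's underside when bottomed, 0.64 mm higher for each radian the cap is unscrewed.
- cap_turn (a joint): Turn of the cap on the thread, rad: 0 = bottomed out (hard stop), growing as it is unscrewed (counter-clockwise from above). Starts at 2.2 to 4.0; a quarter turn is 1.57; thread ends at 5.5. Takes about 0.15 N m to turn and stays where it is left. Pitch 4 mm a turn. At the stop the torque rises and fingers start to slip.
- dock: White U-shaped bottle dock fixed to the bench: two parallel rails and a back stop, 24 mm high, rubber faced, no floor (the bottle stays on the bench). Channel 60 mm wide. Origin: on the bench where the centre of a fully docked bottle comes; y axis points out of the open mouth, roughly to the robot's left; x across the channel. Back stop face at y = -28 mm, rails 12 mm thick.
- dock_mouth (a point): On the bench, middle of the dock's mouth, 43 mm out along the dock's y axis from its origin. The straight rails reach to y = +18 mm; from there flared lead-ins open to about 84 mm at the mouth. Small metal feet with screws outside the rails reach x = +-67 mm, 12 mm high.
- tape_roll: Loose roll of beige tape, 104 mm across, 25 mm high, lying on the bench right of the dock; origin under its centre. To be left alone.
- marker: Loose marker pen with red cap, 135 mm long, lying on the bench at the right; origin under its middle. To be left alone.
- tip_box: Loose purple pipette tip box with clear lid, 92 x 122 x 78 mm, behind the work; origin under its centre. To be left alone.
- tube_rack: Loose white tube rack, 73 x 205 x 24 mm, with three capped tubes standing up to 90 mm, behind the dock; origin under its centre. To be left alone.
- pipette: Loose grey hand pipette, 232 mm long, lying at the far left; origin under its middle. To be left alone.
There are look-alikes about, which are no part of the job. Leave any green or pink look-alike of the bottle alone.

How it is judged:
On the way, in this order (a step that is already met when the one before it is completed fails the run):
1. the bottle stands fully home in the dock (y of bottle in the frame of dock between -0.004 and 0.007 m and x of bottle in the frame of dock between -0.006 and 0.006 m and height (world z) of bottle below 0.008 m and angle between bottle's own z axis and vertical below 0.12 rad), for 0.2 s.
2. in the dock, the cap is screwed down until it bottoms out (value of joint cap_turn below 0.1 rad and horizontal distance between bottle and dock below 0.009 m), for 0.1 s.
At the end, for the whole second after the job is handed in: The cap stands a quarter turn open from its stop (1.57 +- 0.30 rad), still, gripped between the fingers (over 3 N, centred within 15 mm); the bottle stands in the dock within 8 mm of fully home (6 mm across), upright within 0.12 rad, less than 8 mm off the bench (value of joint cap_turn between 1.27 and 1.87 rad and velocity of joint cap_turn between -0.1 and 0.1 rad/s and contact force between the fingers and cap above 3 N and horizontal distance between the grasp point and cap_top below 0.015 m and y of bottle in the frame of dock between -0.004 and 0.008 m and x of bottle in the frame of dock between -0.006 and 0.006 m and height (world z) of bottle below 0.008 m and angle between bottle's own z axis and vertical below 0.12 rad); the arm keeps its last pose, push and grip.
It fails at once if the bottle is lifted clear of the bench (height (world z) of bottle above 0.01 m).
It fails at once if the bottle is tipped (angle between bottle's own z axis and vertical above 0.3 rad).
It fails at once if another thing on the bench is shifted (distance of any of tape_roll, marker, tip_box, tube_rack, pipette from where it was at the start of the episode above 0.03 m).
It also fails if it takes over 64 s, if anything falls off the work surface, if the arm or the gripper's body presses on something with over 40 N, if the wrist force passes 120 N, or if a joint passes its speed limit or range.

ROBOT

A 6-joint arm with a two-finger parallel gripper is mounted at the origin on a cart in front of the work surface, level with it; the furniture and walls round the work are solid. World frame = base frame: x ahead of the robot, y to its left, z up, the work surface at z = 0. Lengths are in m, angles in rad, forces in N, time in s.
With the tool pointing down it reaches from about 0.35 to 0.85 m from the base axis. Payload 8.1 kg.
Tool frame: the origin (TCP) lies between the finger pads; the fingertips stand bot.tips_ahead ahead of it and the grasp point (between the pads) lies 3 mm ahead of it (bot.tips_ahead is the distance from the TCP to the fingertips, in m); z points along the fingers, y is the direction in which the jaws open and shut (so a half turn about z gives the same grasp; the last joint's range is limited). The gripper opens to 85 mm and grips with 20 to 120 N. Pads are 22 mm wide; open, the fingers measure 114 mm over their backs; the gripper's body (76 mm by 85 mm) begins 54 mm behind the grasp point. The pads swing forward as they close: fully open they stand 13 mm farther back than shut.
Start: joints at [1.058, 0.13, 1.488, -0, 1.523, -0.085], TCP at [0.249, 0.546, 0.253] pointing down, gripper open.
Joint ranges: [-2.96, 2.96], [-0.89, 2.26], [0.02, 2.5], [-1.34, 4.48], [0, 2.73], [-2.66, 2.66]. Speed limits (rad/s): [2.39, 2.39, 2.79, 3.14, 3.14, 3.14].

INTERFACE

Orientations are given as [roll, pitch, yaw] about the fixed x, y, z axes, in that order (R = Rz(yaw) Ry(pitch) Rx(roll)).
In Python, from bench import sensors, vision, workorder, bot gives the robot as it stands.
- The arm moves only by the tool play_rows, never from a script. Its argument "plan" is a list of rows, each a list of 7 numbers: the shift along the tool's x, y, z in m, then the turn, a rotation vector about the tool's x, y, z in rad, then the finger opening in m, from 0 to 0.0854. A call has 1 to 8 rows; each row is the pose to reach, as a shift and turn from the pose commanded when the call began, along the tool's axes at that moment; what a row does not reach only later rows make up. A row lasts 1/12 s, in which the tool goes at most 41.7 mm and 7.16 degrees, less where a joint would pass 70% of its speed; a pose out of reach is approached as far as the arm can. A call with a gripper value outside its range is refused whole. The fingers move at their own pace and stop on an object; "grip_force" is the grip in N (left out, the last holds). Time passes only in rows, so rows that repeat a pose let the fingers close. It gives the time, the measured TCP pose, the force and the opening at its end, in the units of the state.
- sensors.read_state(): the state, without advancing time (a new reading comes with each control period).
- vision.get_image(name): name is "scene" or "side" or "wrist"; returns a dict with "pixels" (400x640x3 uint8, red, green, blue), "fx", "fy", "cx", "cy" (pixels), "eye" and "attitude" of the camera in the world; the wrist camera has in their place "tool_from_camera" (4x4, takes a point from camera to tool coordinates, whose origin is the TCP and whose axes are the flange's). Camera axes: x right, y down, z forward; pixel columns grow to the right and rows downward; lengths in m; the calibration is good to about 2 mm. A picture is of the moment at which its call begins: read the wrist's pose just before it. There is no depth.
- workorder.close_job(): hands the job in, once; it reports no verdict.
The state is a dict: "t": time; "q": joint angles; "dq": joint speeds; "tau": joint torques, N m; "position": TCP position; "ee_rot": TCP orientation; "ft_force": force on the tool from outside, world axes, zero at the start; "ft_torque": the same for the moment, N m; "grip_width": opening from 0.0 (shut) to 1.0 (fully open).
Only numpy, scipy, OpenCV 4.12 (cv2) and the standard library are available. Lean on these libraries where they do the work, as an engineer would, in place of code of your own. Each camera call takes 0.05 s, during which the arm holds its last target.

## Working session

There is one attempt and no reset: what is moved stays moved. The work goes in short steps, Python scripts to look and compute and a tool call to move; the robot and the scene stay as the last step left them, time stands still between calls to the robot, and variables do not carry over. Pictures are saved under pics/ and viewed, and the job is handed in when it is done.

Besides the shell and the picture viewer there is one more tool, called after "Request:" as a command line: name --pt "numbers of a row" for each row, then --argument value for the rest. play_rows: Moves the arm, as the interface text tells. Its arguments: {"type":"object","properties":{"plan":{"type":"array","items":{"type":"array","items":{"type":"number"}}},"grip_force":{"type":"number"}},"required":["plan"]}

```bash
mkdir -p pics; ls; python3 - <<'E'
from bench import sensors, vision, workorder, bot
import cv2
print(sensors.read_state()); print(bot.tips_ahead, [a for a in dir(bot) if a[0]!='_'])
for n in ["scene","side","wrist"]:
    d=vision.get_image(n)
    cv2.imwrite(f"pics/{n}0.png",d["pixels"][:,:,::-1])
    print(n,{k:v for k,v in d.items() if k!="pixels"})
E
```

```text
pics
{'t': 0.0, 'q': array([ 1.05761969e+00,  1.31149953e-01,  1.48926777e+00,  8.93498394e-06,
        1.52302545e+00, -8.54230596e-02]), 'dq': array([ 2.03091098e-03,  1.17352847e-03,  1.18038502e-03, -8.99903565e-04,
       -1.70399085e-03, -1.64100071e-05]), 'tau': array([ 1.22539899e-03, -5.69390881e+01, -5.00566542e+01, -9.65839104e-05,
        1.42622300e-02,  2.57358482e-05]), 'position': array([0.24863413, 0.54549751, 0.25225743]), 'ee_rot': array([-3.13974965e+00, -1.66775475e-04,  2.71383848e+00]), 'ft_force': array([ 0.6206982 , -0.28301409, -1.25128971]), 'ft_torque': array([-0.00134994,  0.02247486,  0.04250228]), 'grip_width': 1.000274911201703}
0.022 ['IKError', 'tips_ahead']
scene {'fx': 492.1064143719769, 'fy': 492.1064143719769, 'cx': 319.847692194506, 'cy': 199.44619380949385, 'eye': array([ 0.034345  , -1.04455901,  1.1447426 ]), 'attitude': array([-2.31214507, -0.00566587, -0.48408525])}
side {'fx': 457.7982443051205, 'fy': 457.7982443051205, 'cx': 330.06527685195, 'cy': 199.90807503882493, 'eye': array([0.39353921, 1.25748142, 0.66420904]), 'attitude': array([-1.98134103e+00, -1.00226959e-03, -3.01809408e+00])}
wrist {'fx': 325.93037766640435, 'fy': 325.93037766640435, 'cx': 317.5365887094918, 'cy': 197.67523857227349, 'tool_from_camera': array([[-5.10036488e-04, -9.56330911e-01, -2.92285695e-01,
         7.39984004e-02],
       [ 9.99998629e-01, -9.48210090e-04,  1.35746237e-03,
         4.88745343e-04],
       [-1.57533147e-03, -2.92284602e-01,  9.56330084e-01,
        -1.20542213e-01],
       [ 0.00000000e+00,  0.00000000e+00,  0.00000000e+00,
         1.00000000e+00]])}
```

View pics/scene0.png

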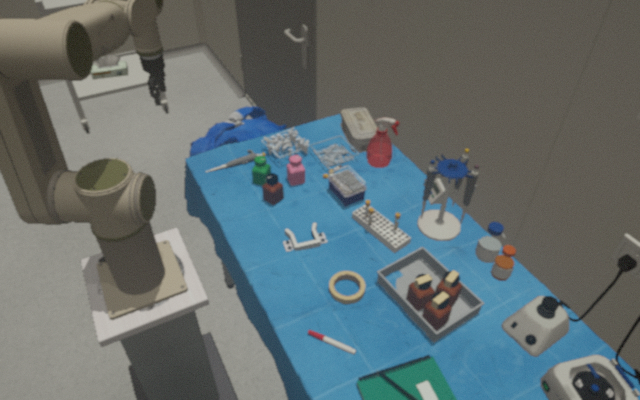

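View pics/side0.png

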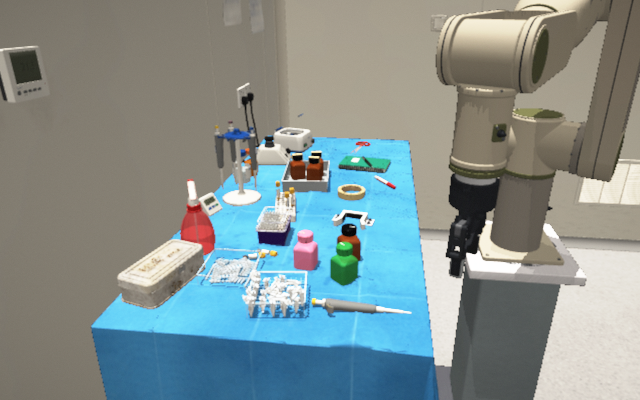

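View pics/wrist0.png

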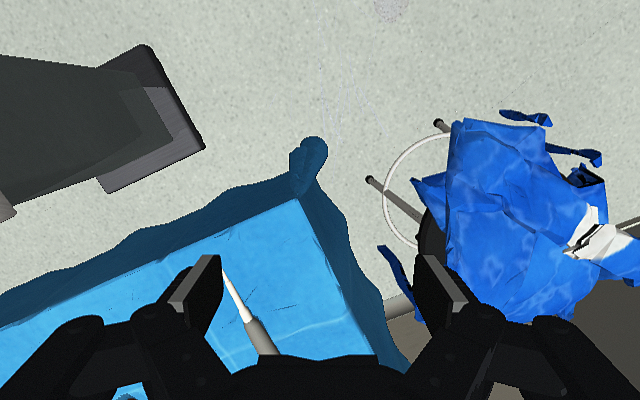

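Amber candidates in the scene view: the one at (273,189), and three in the grey tray at (421,290), (450,285) and (437,308). Green (261,169) and pink (296,170) are look-alikes. Only the one at (273,189) stands loose with a black cap to the left (+y) of the dock, which is at (305,238). I'll confirm that in an enlarged crop.

```bash
cat > h.py <<'E'
from bench import sensors, vision, workorder, bot
import numpy as np, cv2
from scipy.spatial.transform import Rotation as R
def T(pos,rpy):
    M=np.eye(4); M[:3,:3]=R.from_euler('xyz',rpy).as_matrix(); M[:3,3]=pos; return M
def shot(n):
    s=sensors.read_state()
    d=vision.get_image(n)
    d['M']=T(s['position'],s['ee_rot'])@d['tool_from_camera'] if n=='wrist' else T(d['eye'],d['attitude'])
    return d
def ray(d,u,v):
    r=d['M'][:3,:3]@np.array([(u-d['cx'])/d['fx'],(v-d['cy'])/d['fy'],1.]); return d['M'][:3,3],r
def onz(d,u,v,z):
    o,r=ray(d,u,v); return o+r*(z-o[2])/r[2]
def proj(d,p):
    c=np.linalg.inv(d['M'])@np.append(p,1); return np.array([d['cx']+d['fx']*c[0]/c[2],d['cy']+d['fy']*c[1]/c[2]])
def save(n,img,crop=None,k=1):
    if crop: x0,y0,x1,y1=crop; img=img[y0:y1,x0:x1]
    cv2.imwrite('pics/'+n,cv2.resize(img[:,:,::-1],None,fx=k,fy=k,interpolation=cv2.INTER_CUBIC))
E
python3 - <<'E'
from h import *
d=shot('scene'); s=shot('side')
save('sc1.png',d['pixels'],(230,140,360,260),6)
save('si1.png',s['pixels'],(290,180,390,300),6)
for n,u,v,z in [('captop',273,180,.1),('dock',305,238,.024)]: print(n,onz(d,u,v,z))
for n,u,v,z in [('captop',348,229,.1),('dock',354,214,.024)]: print(n,onz(s,u,v,z))
E
```

```text
captop [0.47807956 0.11709718 0.1       ]
dock [ 0.48618558 -0.09979317  0.024     ]
captop [0.48050394 0.15995374 0.1       ]
dock [ 0.48213008 -0.09734541  0.024     ]
```

View pics/sc1.png

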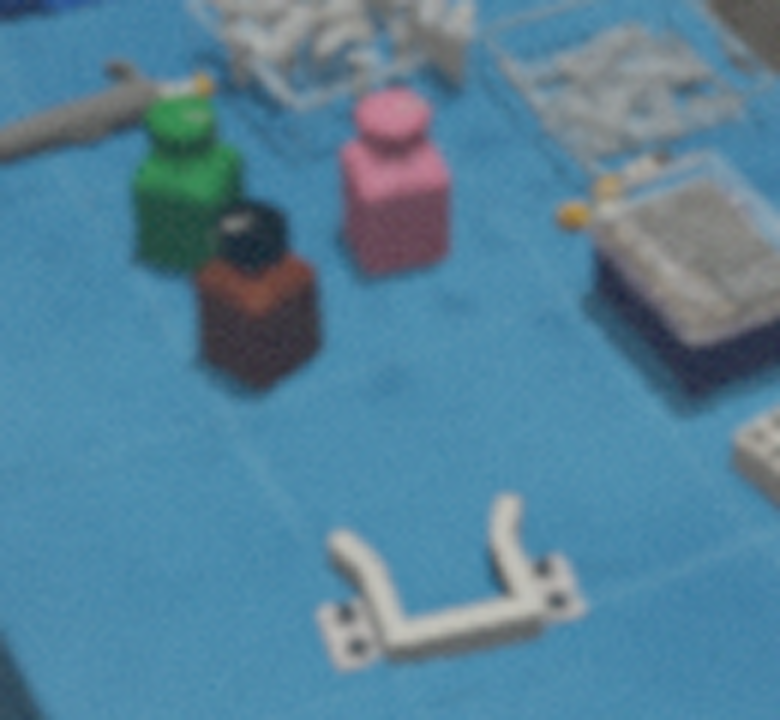

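View pics/si1.png

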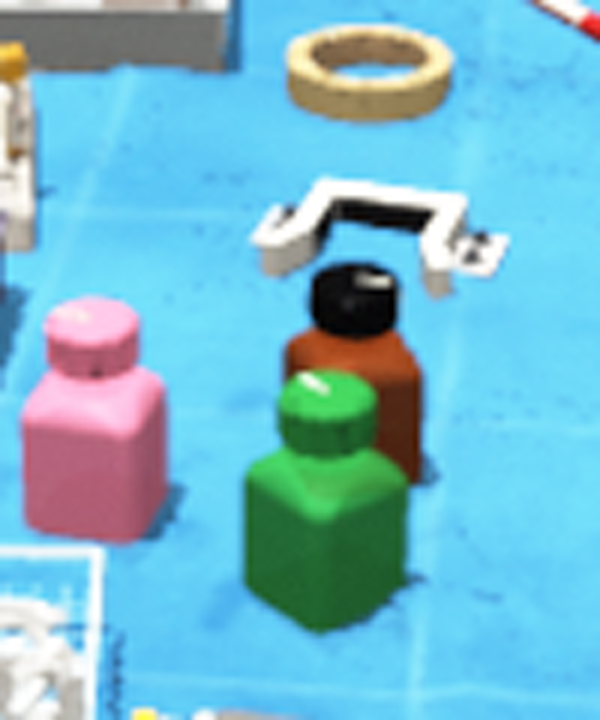

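The crop shows the black-capped amber bottle, with its cap at scene px (272,177), standing free in front of the white dock. I'll move the wrist camera above the bottle and dock.

```bash
cat >> h.py <<'E'
def rel(pos,yaw,q=None):
    "shift & rotvec in tool axes from measured pose to tool-down pose"
    s=sensors.read_state(); M=T(s['position'],s['ee_rot']); G=T(pos,[np.pi,0,yaw]); D=np.linalg.inv(M)@G
    print('shift',D[:3,3].round(4),'rot',R.from_matrix(D[:3,:3]).as_rotvec().round(4),'t',s['t'])
E
python3 -c "
from h import *
rel([.46,.05,.36],np.pi/2)"
```

```text
shift [-0.3978 -0.3635 -0.1069] rot [-8.000e-04  5.000e-04  1.143e+00] t 0.25
```

Request:
play_rows --pt "-0.05 -0.045 -0.1 0 0 0.14 0.0854" --pt "-0.1 -0.09 -0.107 0 0 0.28 0.0854" --pt "-0.14 -0.13 -0.107 0 0 0.42 0.0854" --pt "-0.19 -0.17 -0.107 0 0 0.56 0.0854" --pt "-0.23 -0.21 -0.107 0 0 0.7 0.0854" --pt "-0.28 -0.25 -0.107 0 0 0.84 0.0854" --pt "-0.32 -0.29 -0.107 0 0 0.98 0.0854" --pt "-0.36 -0.33 -0.107 0 0 1.1 0.0854"

```text
t: 0.92
position: [0.3691, 0.2652, 0.3506]
ee_rot: [3.141, -0.0, 1.708]
ft_force: [0.8, -0.2, 0.2]
grip_width: 0.998
```

```bash
python3 -c "
from h import *
rel([.46,.05,.36],np.pi/2)"
```

```text
shift [-0.2256  0.0606 -0.0094] rot [ 0.001  -0.0004  0.1373] t 0.9167
```

Request:
play_rows --pt "-0.04 0.01 -0.009 0 0 0.07 0.0854" --pt "-0.08 0.02 -0.009 0 0 0.137 0.0854" --pt "-0.12 0.03 -0.009 0 0 0.137 0.0854" --pt "-0.15 0.04 -0.009 0 0 0.137 0.0854" --pt "-0.19 0.05 -0.009 0 0 0.137 0.0854" --pt "-0.2 0.055 -0.009 0 0 0.137 0.0854" --pt "-0.2 0.055 -0.009 0 0 0.137 0.0854" --pt "-0.2 0.055 -0.009 0 0 0.137 0.0854"

```text
t: 1.58
position: [0.4517, 0.0767, 0.3588]
ee_rot: [-3.141, -0.0, 1.575]
ft_force: [0.0, -0.0, 0.2]
grip_width: 1.001
```

```bash
python3 -c "
from h import *
d=shot('wrist'); save('w1.png',d['pixels'],None,1.25); print(sensors.read_state()['position'])"
```

```text
[0.45151031 0.0774023  0.35895166]
```

View pics/w1.png

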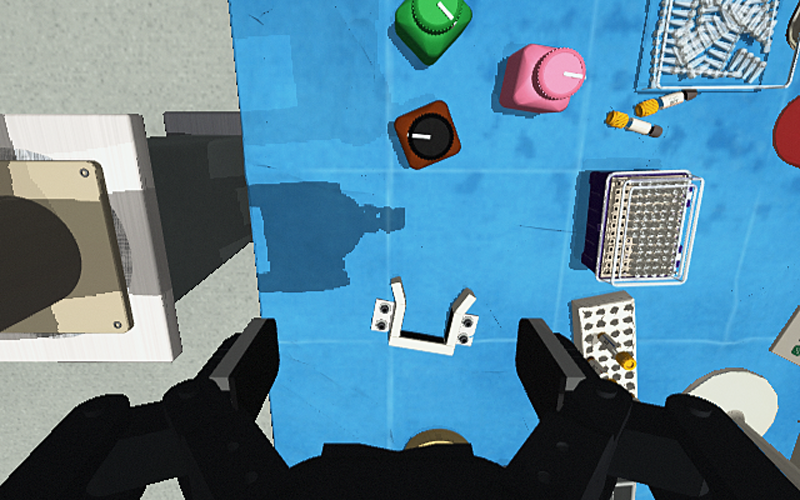

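The wrist view (scaled 1.25x) shows the amber bottle and black cap at (430,136), the green one at (433,28), the pink one at (550,75) and the dock at (427,320). I'll measure from these.

```bash
cat > m1.py <<'E'
from h import *
d=shot('wrist'); im=d['pixels']; hsv=cv2.cvtColor(im,cv2.COLOR_RGB2HSV)
h,s,v=cv2.split(hsv)
roi=np.zeros(h.shape,np.uint8); roi[70:145,305:380]=1
amb=(((h<16)|(h>172))&(s>90)&(v>35)&(roi>0)).astype(np.uint8)
blk=((v<60)&(s<110)&(roi>0)).astype(np.uint8)
n,l,st,c=cv2.connectedComponentsWithStats(blk)
i=1+np.argmax(st[1:,4]); cs,_=cv2.findContours((l==i).astype(np.uint8),0,2); (cu,cv_),rr=cv2.minEnclosingCircle(max(cs,key=cv2.contourArea))
print('cap',cu,cv_,rr,st[i]); 
pc=onz(d,cu,cv_,.1); print('captop',pc, 'radius m',np.linalg.norm(onz(d,cu+rr,cv_,.1)-pc))
cs,_=cv2.findContours(amb|blk,0,2); k=max(cs,key=cv2.contourArea); rect=cv2.minAreaRect(k); b=cv2.boxPoints(rect)
P=np.array([onz(d,*p,.056)[:2] for p in b]); print('body rect px',b.round(1).tolist()); print(P.round(4).tolist(),P.mean(0))
print('sides',[round(np.linalg.norm(P[j]-P[j-1]),4) for j in range(4)],'angs',[round(np.degrees(np.arctan2(*(P[j]-P[j-1])[::-1])),1) for j in range(4)])
save('w1b.png',im,(300,65,380,145),7); save('w1d.png',im,(285,215,395,295),7)
E
python3 m1.py
```

```text
cap 344.3484802246094 109.66804504394531 18.396869659423828 [326  92  37  37 806]
captop [0.48217123 0.14052653 0.1       ] radius m 0.02069357734885783
body rect px [[312.6000061035156, 96.0], [354.79998779296875, 79.0999984741211], [371.5, 120.80000305175781], [329.29998779296875, 137.6999969482422]]
[[0.4458, 0.1554], [0.4975, 0.1754], [0.5205, 0.1258], [0.4673, 0.1043]] [0.48278133 0.14020817]
sides [np.float64(0.0555), np.float64(0.0554), np.float64(0.0547), np.float64(0.0574)] angs [np.float64(112.8), np.float64(21.2), np.float64(-65.1), np.float64(-158.0)]
```

View pics/w1b.png

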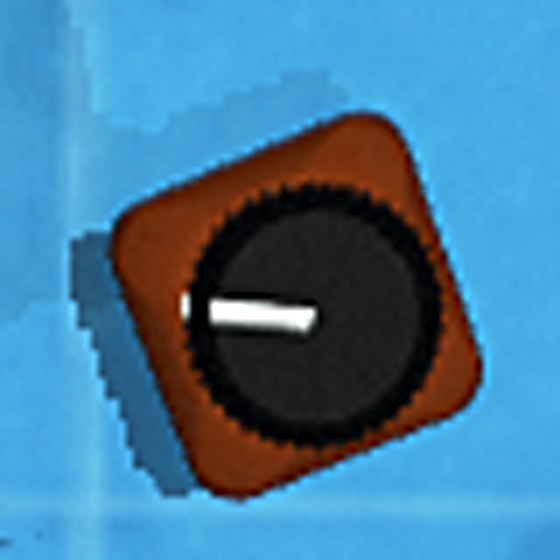

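View pics/w1d.png

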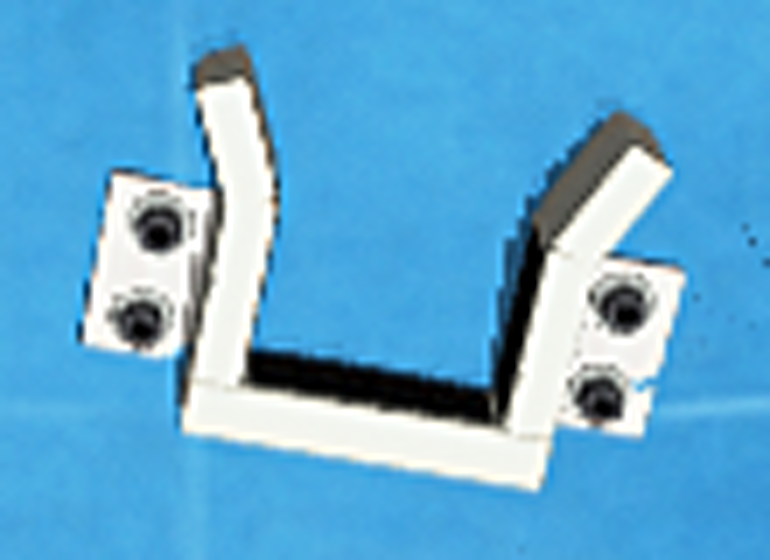

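```bash
python3 - <<'E'
from h import *
d=shot('wrist')
P={}
for n,u,v in [('Lin',244,384),('Rin',507,427),('Lo',183,430),('Ro',540,490),('Ltop_in',273,205),('Rtop_in',546,248),('Rtop_out',600,262),('Ltip',247,78),('Rtip',634,147)]:
    P[n]=onz(d,285+u/7,215+v/7,.024)[:2]; print(n,P[n].round(4))
a=lambda p,q:np.degrees(np.arctan2(*(P[q]-P[p])[::-1]))
print(np.linalg.norm(P['Lin']-P['Rin']),np.linalg.norm(P['Lo']-P['Ro']),a('Lin','Rin'),a('Lo','Ro'),a('Lin','Ltop_in')-90,a('Rin','Rtop_in')-90)
for th in (np.radians(-12),np.radians(-10.5)):
    y=np.array([-np.sin(th),np.cos(th)])
    print((P['Lin']+P['Rin'])/2+.028*y,(P['Lo']+P['Ro'])/2+.040*y)
# green: body
im=d['pixels'];h,s,v=cv2.split(cv2.cvtColor(im,cv2.COLOR_RGB2HSV))
g=((h>45)&(h<85)&(s>90)).astype(np.uint8); g[100:]=0
ys,xs=np.nonzero(g); k=[(xs[i],ys[i]) for i in (ys.argmax(),xs.argmin(),xs.argmax())]; print([onz(d,*p,.056)[:2].round(3) for p in k],k)
E
```

```text
Lin [ 0.4571 -0.1038]
Rin [ 0.5164 -0.1143]
Lo [ 0.4434 -0.1155]
Ro [ 0.5245 -0.1304]
Ltop_in [ 0.463 -0.06 ]
Rtop_in [ 0.5231 -0.07  ]
Rtop_out [ 0.5351 -0.0733]
Ltip [ 0.4571 -0.0303]
Rtip [ 0.541  -0.0458]
0.06021376170610929 0.08245847478202109 -10.03252962444005 -10.40099957704555 -7.750460838987507 -8.603510167527006
[ 0.49255239 -0.08166239] [ 0.49231429 -0.08380898]
[ 0.49183346 -0.08151939] [ 0.49128724 -0.08360469]
[array([0.501, 0.153]), array([0.451, 0.25 ]), array([0.52 , 0.251])] [(np.int64(357), np.int64(99)), (np.int64(317), np.int64(11)), (np.int64(377), np.int64(10))]
```

```bash
python3 - <<'E'
from h import *
d=shot('wrist')
for n,u,v in [('pink',500,103),('pink2',548,114),('pinktop',522,45),('green bot',432,65),('green r',471,22)]: print(n,onz(d,u/1.25,v/1.25,.05)[:2].round(3),onz(d,u/1.25,v/1.25,.0)[:2].round(3))
rel([.4824,.1404,.16],np.radians(112.3)); print(sensors.read_state()['q'])
E
```

```text
pink [0.554 0.173] [0.566 0.175]
pink2 [0.603 0.163] [0.621 0.164]
pinktop [0.571 0.226] [0.585 0.234]
green bot [0.485 0.207] [0.489 0.214]
green r [0.521 0.245] [0.529 0.256]
shift [0.0619 0.0315 0.1991] rot [ 1.000e-04 -3.000e-04 -3.811e-01] t 1.7833
[ 5.91840660e-02 -2.76941689e-01  1.68521023e+00  3.19203099e-04
  1.73326475e+00  5.11536794e-02]
```

Request:
play_rows --pt "0.015 0.008 0.035 0 0 -0.1 0.07" --pt "0.03 0.016 0.07 0 0 -0.2 0.07" --pt "0.045 0.024 0.1 0 0 -0.3 0.07" --pt "0.062 0.032 0.14 0 0 -0.38 0.07" --pt "0.062 0.032 0.17 0 0 -0.381 0.07" --pt "0.062 0.032 0.199 0 0 -0.381 0.07" --pt "0.062 0.032 0.199 0 0 -0.381 0.07" --pt "0.062 0.032 0.199 0 0 -0.381 0.07"

```text
t: 2.45
position: [0.4816, 0.1398, 0.1588]
ee_rot: [-3.138, -0.001, 1.96]
ft_force: [0.5, 0.4, 0.8]
grip_width: 0.823
```

```bash
python3 - <<'E'
from h import *
d=shot('wrist'); save('w2.png',d['pixels'],None,1.25)
rel([.4824,.1404,.056],np.radians(112.3)); print(proj(d,[.4824,.1404,.1]))
E
```

```text
shift [ 0.0009 -0.0007  0.1052] rot [ 0.0003  0.     -0.001 ] t 2.5
[318.04339361 229.34825467]
```

View pics/w2.png

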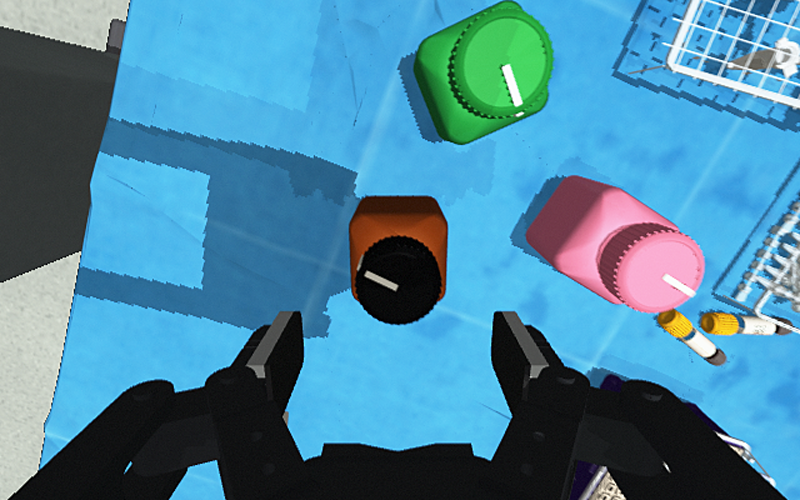

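The wrist view shows the bottle square to the jaws and centred, cap at (399,280), with both fingers clear of pink and green. I'll descend.

Request:
play_rows --pt "0.002 -0.001 0.035 0 0 0 0.07" --pt "0.002 -0.001 0.07 0 0 0 0.07" --pt "0.002 -0.001 0.09 0 0 0 0.07" --pt "0.002 -0.001 0.104 0 0 0 0.07" --pt "0.002 -0.001 0.104 0 0 0 0.07" --pt "0.002 -0.001 0.104 0 0 0 0.07" --pt "0.002 -0.001 0.104 0 0 0 0.07" --grip_force 20

```text
t: 3.08
position: [0.484, 0.141, 0.0591]
ee_rot: [3.137, 0.001, 1.958]
ft_force: [0.0, -0.8, 0.1]
grip_width: 0.819
```

```bash
python3 - <<'E'
from h import *
d=shot('wrist'); save('w3.png',d['pixels'],None,1); e=shot('side'); save('s3.png',e['pixels'],(280,140,480,300),4)
rel([.4824,.1404,.056],np.radians(112.3))
E
```

```text
shift [ 0.0001 -0.0015  0.0027] rot [ 0.0044  0.0009 -0.0022] t 3.1833
```

View pics/w3.png

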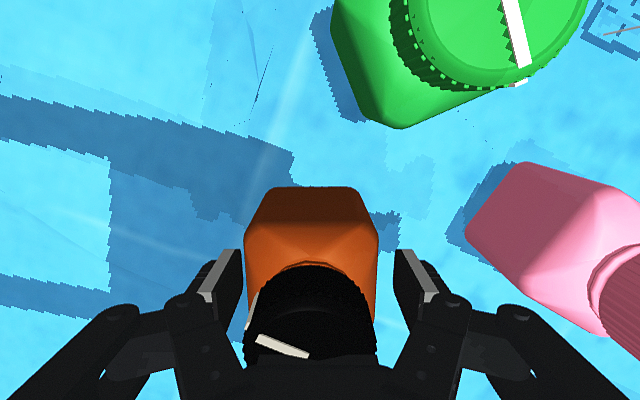

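View pics/s3.png

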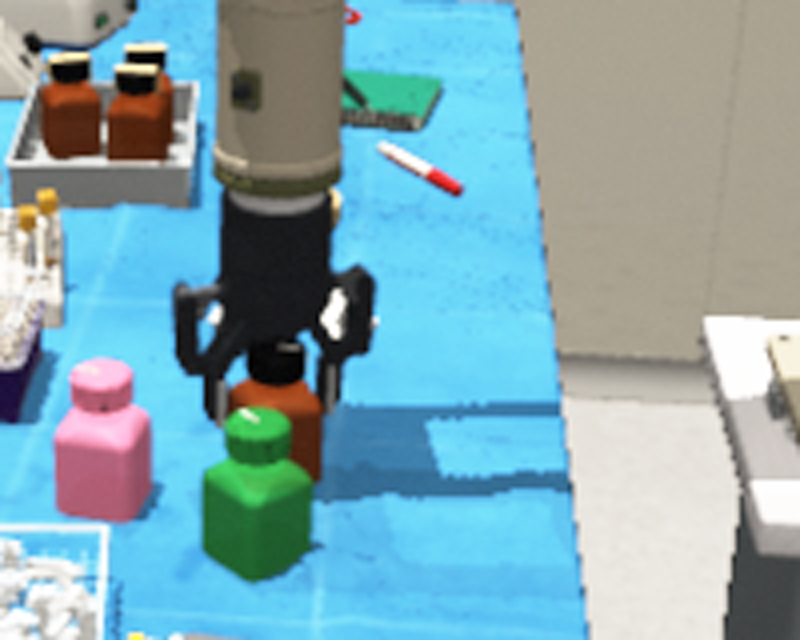

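Request:
play_rows --pt "0 0 0.004 0 0 0 0.07" --pt "0 0 0.004 0 0 0 0.05" --pt "0 0 0.004 0 0 0 0.05" --pt "0 0 0.004 0 0 0 0.05" --pt "0 0 0.004 0 0 0 0.05" --pt "0 0 0.004 0 0 0 0.05" --pt "0 0 0.004 0 0 0 0.05" --pt "0 0 0.004 0 0 0 0.05" --grip_force 20

```text
t: 3.85
position: [0.482, 0.1405, 0.0524]
ee_rot: [3.141, 0.0, 1.958]
ft_force: [-1.6, -0.7, 5.3]
grip_width: 0.656
```

```bash
python3 - <<'E'
from h import *
d=shot('wrist'); save('w4.png',d['pixels'],None,1); s=sensors.read_state(); print(s['position'],s['ee_rot'],s['grip_width'],s['ft_force'],bot.tips_ahead)
th=np.radians(-9.5); o=np.array([.4916,-.0825]); y=np.array([-np.sin(th),np.cos(th)])
for dy in (.10,.06,0): print(dy,o+dy*y)
E
```

```text
[0.48197818 0.14051473 0.05245596] [3.14109683e+00 1.38654916e-04 1.95777837e+00] 0.6520133217817015 [-2.08912781 -0.94422725  6.50211106] 0.022
0.1 [0.50810476 0.01612856]
0.06 [ 0.50150286 -0.02332286]
0 [ 0.4916 -0.0825]
```

View pics/w4.png

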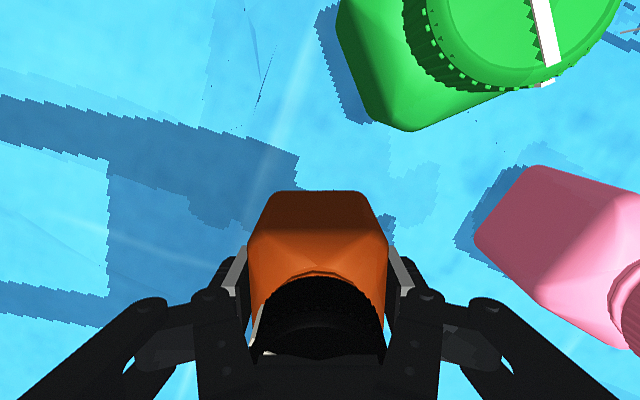

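The bottle is gripped at 55.7 mm, matching the 56 mm body. I'll slide it to the front of the mouth, turning it to the dock's heading.

Request:
play_rows --pt "-0.008 -0.001 -0.001 0 0 0.04 0.05" --pt "-0.024 -0.004 -0.001 0 0 0.11 0.05" --pt "-0.042 -0.008 -0.001 0 0 0.19 0.05" --pt "-0.062 -0.011 -0.001 0 0 0.28 0.05" --pt "-0.082 -0.015 -0.001 0 0 0.37 0.05" --pt "-0.102 -0.019 -0.001 0 0 0.46 0.05" --pt "-0.117 -0.022 -0.001 0 0 0.52 0.05" --pt "-0.125 -0.023 -0.001 0 0 0.553 0.05"

```text
t: 4.57
position: [0.5073, 0.014, 0.0525]
ee_rot: [-3.141, 0.001, 1.399]
ft_force: [-0.3, 0.6, -1.0]
grip_width: 0.649
```

Request:
play_rows --pt "0 0 0 0 0 0 0.05" --pt "0 0 0 0 0 0 0.05"

```text
t: 4.73
position: [0.5071, 0.016, 0.0525]
ee_rot: [-3.14, -0.0, 1.405]
ft_force: [0.2, 0.2, -2.6]
grip_width: 0.65
```

```bash
python3 - <<'E'
from h import *
s=sensors.read_state(); print(s['position'],s['ee_rot'],s['grip_width'],s['ft_force'])
d=shot('scene'); e=shot('side'); save('sc5.png',d['pixels'],(220,150,350,260),6); save('s5.png',e['pixels'],(280,140,430,300),5)
E
```

```text
[0.50706092 0.01595079 0.05248189] [-3.14036629e+00 -1.49387811e-04  1.40470178e+00] 0.650474226404149 [ 0.18944337  0.1971608  -2.58437272]
```

View pics/sc5.png

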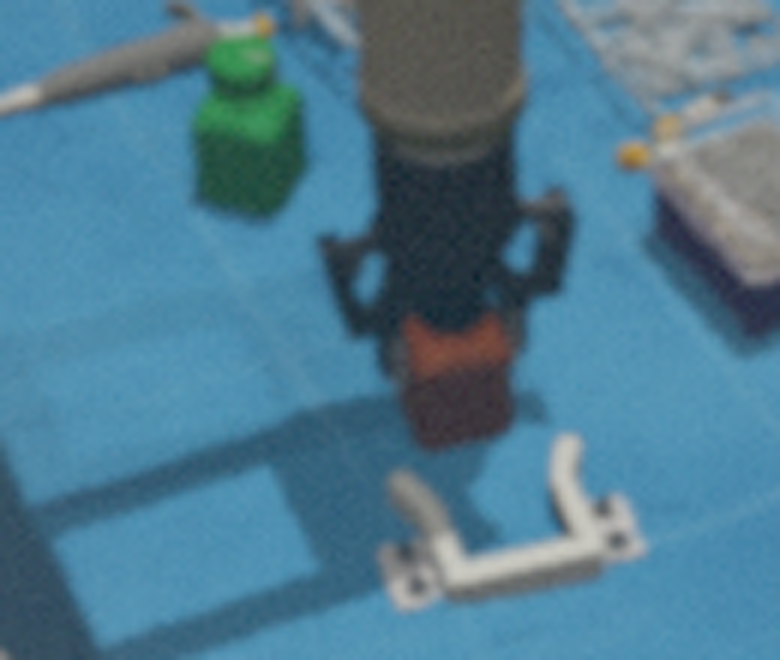

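View pics/s5.png

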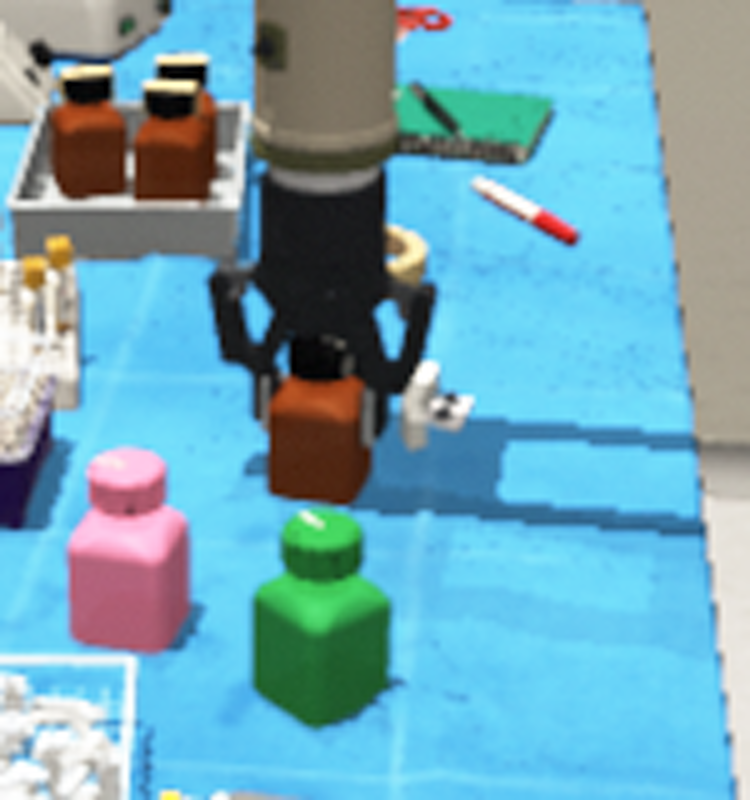

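The bottle is squared up in front of the mouth, scene crop (457,390), with the fingertips above rail height. I'll slide it in.

Request:
play_rows --pt "-0.01 0.001 0 0 0 0 0.05" --pt "-0.022 0.001 0 0 0 0 0.05" --pt "-0.034 0.001 0 0 0 0 0.05" --pt "-0.046 0.001 0 0 0 0 0.05" --pt "-0.056 0.001 0 0 0 0 0.05" --pt "-0.066 0.001 0 0 0 0 0.05" --pt "-0.074 0.001 0 0 0 0 0.05" --pt "-0.08 0.001 0 0 0 0 0.05"

```text
t: 5.5
position: [0.4945, -0.0639, 0.0527]
ee_rot: [-3.14, -0.0, 1.404]
ft_force: [-3.7, 4.2, -1.1]
grip_width: 0.652
```

Request:
play_rows --pt "-0.004 0 0 0 0 0 0.05" --pt "-0.008 0 0 0 0 0 0.05" --pt "-0.012 0 0 0 0 0 0.05" --pt "-0.015 0 0 0 0 0 0.05" --pt "-0.016 0 0 0 0 0 0.05"

```text
t: 5.92
position: [0.4919, -0.0784, 0.0527]
ee_rot: [-3.14, -0.001, 1.405]
ft_force: [-3.8, 5.7, 0.9]
grip_width: 0.655
```

```bash
python3 - <<'E'
from h import *
s=sensors.read_state(); print(s['position'],s['ee_rot'],s['grip_width'],s['ft_force'],s['ft_torque'])
d=shot('scene'); e=shot('side'); save('sc6.png',d['pixels'],(240,180,350,260),7); save('s6.png',e['pixels'],(300,150,430,260),6)
E
```

```text
[ 0.49189092 -0.07843565  0.05270422] [-3.13966883e+00 -1.07739425e-03  1.40476624e+00] 0.6549477794691078 [-3.768591    5.67617376  0.8624497 ] [1.02157957 0.73887595 0.02964377]
```

View pics/sc6.png

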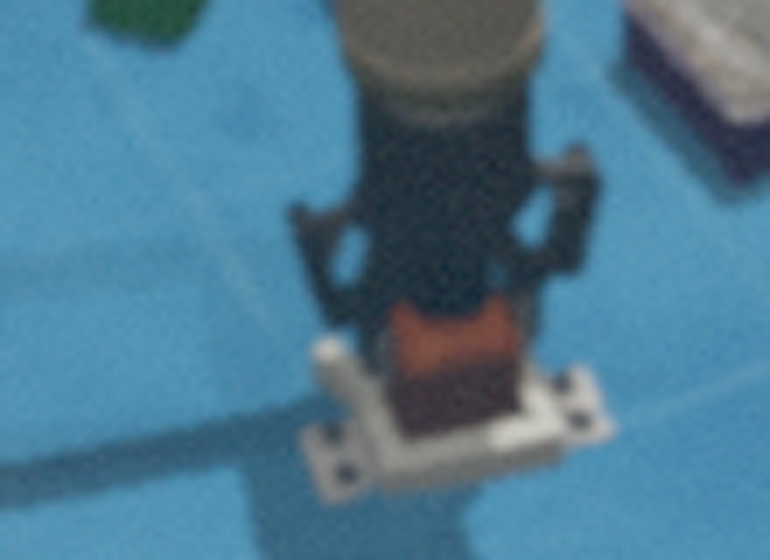

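View pics/s6.png

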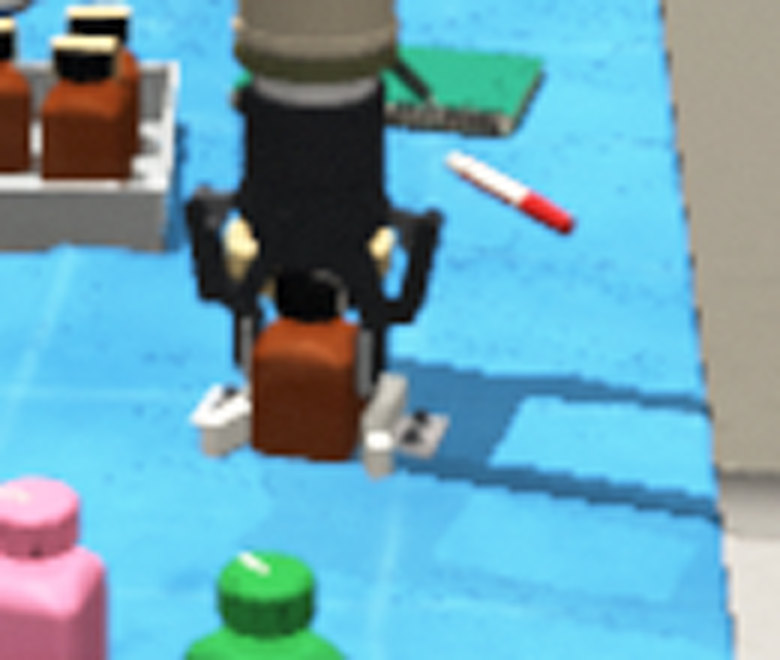

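The bottle is in the channel but seems to be a few mm short of home. I'll keep pushing in small steps and watch the force.

Request:
play_rows --pt "-0.002 0 0 0 0 0 0.05" --pt "-0.003 0 0 0 0 0 0.05" --pt "-0.004 0 0 0 0 0 0.05" --pt "-0.004 0 0 0 0 0 0.05"

```text
t: 6.35
position: [0.4912, -0.082, 0.0527]
ee_rot: [-3.14, -0.001, 1.405]
ft_force: [-4.4, 4.3, 1.3]
grip_width: 0.649
```

Request:
play_rows --pt "-0.001 0 0 0 0 0 0.05" --pt "-0.002 0 0 0 0 0 0.05" --pt "-0.003 0 0 0 0 0 0.05" --pt "-0.003 0 0 0 0 0 0.05"

```text
t: 6.68
position: [0.4911, -0.0836, 0.053]
ee_rot: [-3.14, -0.004, 1.405]
ft_force: [-3.9, 13.1, 3.2]
grip_width: 0.65
```

The force jumped to 13 N with the tool stopping near y=-0.084, so the bottle is against the back stop. I'll release it and rise.

Request:
play_rows --pt "0.001 0 0 0 0 0 0.05" --pt "0.001 0 0 0 0 0 0.07" --pt "0.001 0 0 0 0 0 0.075" --pt "0.001 0 0 0 0 0 0.075" --pt "0.001 0 0 0 0 0 0.075" --pt "0.001 0 -0.02 0 0 0 0.075" --pt "0.001 0 -0.05 0 0 0 0.075" --pt "0.001 0 -0.08 0 0 0 0.075"

```text
t: 7.35
position: [0.4908, -0.0847, 0.133]
ee_rot: [-3.139, -0.0, 1.405]
ft_force: [0.2, 0.2, 0.2]
grip_width: 0.879
```

Request:
play_rows --pt "0 0 -0.04 0 0 0 0.075" --pt "0 0 -0.08 0 0 0 0.075" --pt "0 0 -0.08 0 0 0 0.075" --pt "0 0 -0.08 0 0 0 0.075"

```text
t: 7.68
position: [0.494, -0.0856, 0.217]
ee_rot: [3.134, 0.001, 1.405]
ft_force: [0.7, -0.0, -1.1]
grip_width: 0.875
```

```bash
python3 - <<'E'
from h import *
s=sensors.read_state(); print(s['position'],s['ee_rot'],s['q'])
d=shot('wrist'); save('w7.png',d['pixels'],(220,80,420,230),4)
print(proj(d,[.4916,-.0825,.0]),proj(d,[.4916,-.0825,.1]),proj(d,[.4916,-.0825,.056]))
E
```

```text
[ 0.49400391 -0.08555682  0.21698   ] [3.13391961e+00 1.00497237e-03 1.40464136e+00] [-2.73669636e-01 -1.26690011e-01  1.81207763e+00 -1.77095008e-04
  1.44846846e+00 -1.07497593e-01]
[312.50061508 169.99125971] [311.65629593 197.61410932] [312.09635007 183.21724372]
```

View pics/w7.png

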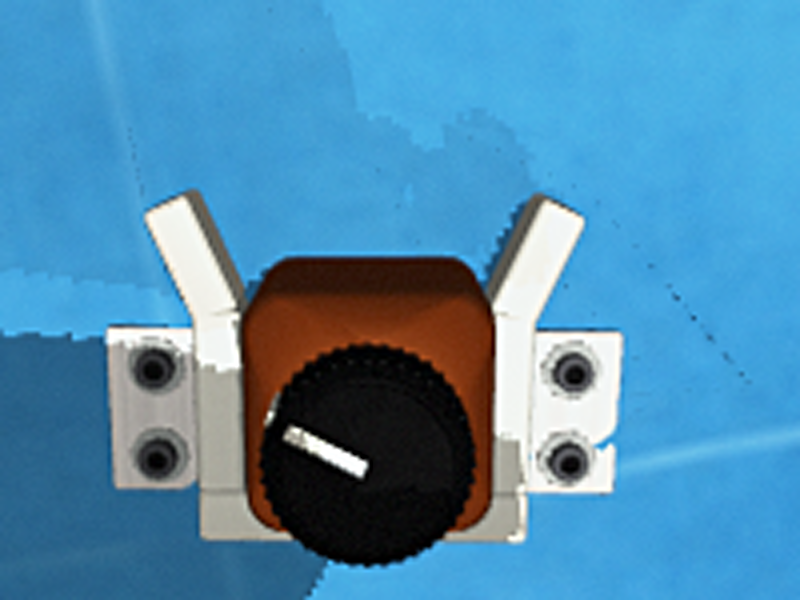

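The bottle looks fully home and square between the rails, with the cap centre at crop (366,470), i.e. (311.5,197.5) px. That matches the prediction for dock origin + 0.1 m to about 1 px. I'll wind the wrist counter-clockwise first, so that a single grip covers the whole turn.

Request:
play_rows --pt "0 0 0 0 0 -0.12 0.06" --pt "0 0 0 0 0 -0.24 0.06" --pt "0 0 0 0 0 -0.36 0.06" --pt "0 0 0 0 0 -0.48 0.06" --pt "0 0 0 0 0 -0.6 0.06" --pt "0 0 0 0 0 -0.72 0.06" --pt "0 0 0 0 0 -0.84 0.06" --pt "0 0 0 0 0 -0.96 0.06"

```text
t: 8.4
position: [0.4906, -0.0846, 0.2108]
ee_rot: [-3.14, -0.003, 2.371]
ft_force: [0.3, 0.6, 0.0]
grip_width: 0.702
```

Request:
play_rows --pt "0 0 0 0 0 -0.12 0.06" --pt "0 0 0 0 0 -0.24 0.06" --pt "0 0 0 0 0 -0.36 0.06" --pt "0 0 0 0 0 -0.48 0.06" --pt "0 0 0 0 0 -0.6 0.06" --pt "0 0 0 0 0 -0.72 0.06" --pt "0 0 0 0 0 -0.84 0.06" --pt "0 0 0 0 0 -0.96 0.06"

```text
t: 9.07
position: [0.4907, -0.0846, 0.2108]
ee_rot: [3.14, -0.003, -2.953]
ft_force: [0.3, 0.2, 0.2]
grip_width: 0.703
```

Request:
play_rows --pt "0 0 0 0 0 -0.12 0.06" --pt "0 0 0 0 0 -0.24 0.06" --pt "0 0 0 0 0 -0.36 0.06" --pt "0 0 0 0 0 -0.4 0.06" --pt "0 0 0 0 0 -0.4 0.06" --pt "0 0 0 0 0 -0.4 0.06"

```text
t: 9.57
position: [0.4909, -0.0846, 0.2114]
ee_rot: [3.14, -0.002, -2.56]
ft_force: [-0.3, -0.4, -0.4]
grip_width: 0.702
```

```bash
python3 - <<'E'
from h import *
s=sensors.read_state(); print(s['position'],s['ee_rot'],s['q'])
rel([.4916,-.0825,.093],s['ee_rot'][2])
d=shot('wrist'); save('w8.png',d['pixels'],None,1)
print(proj(d,[.4916,-.0825,.1]))
E
```

```text
[ 0.4909044  -0.08457131  0.2113755 ] [ 3.13962082e+00 -1.80246860e-03 -2.56035149e+00] [-2.73521624e-01 -1.22077914e-01  1.81817794e+00 -6.59982955e-05
  1.44816334e+00 -2.42554917e+00]
shift [-0.0019  0.0011  0.1184] rot [ 0.002  -0.0018 -0.    ] t 9.5667
[319.09489182 203.46993557]
```

View pics/w8.png

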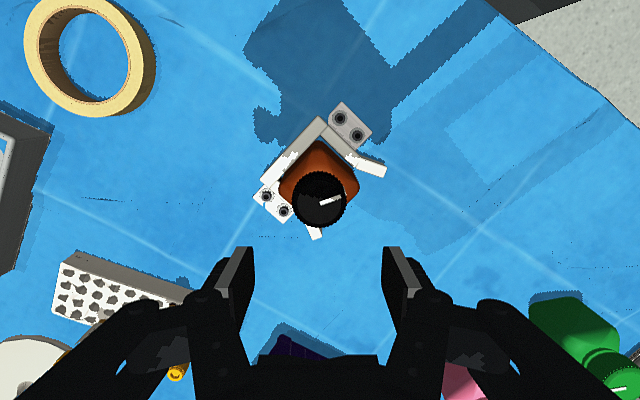

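The cap centre is at (319,203) as predicted, on the jaws' midline. I'll descend and grip it.

Request:
play_rows --pt "-0.002 0.001 0.035 0.002 -0.002 0 0.06" --pt "-0.002 0.001 0.07 0.002 -0.002 0 0.06" --pt "-0.002 0.001 0.1 0.002 -0.002 0 0.06" --pt "-0.002 0.001 0.118 0.002 -0.002 0 0.06" --pt "-0.002 0.001 0.118 0.002 -0.002 0 0.06" --pt "-0.002 0.001 0.118 0.002 -0.002 0 0.06"

```text
t: 10.12
position: [0.4917, -0.0825, 0.0939]
ee_rot: [3.141, -0.0, -2.559]
ft_force: [0.1, 0.4, -0.1]
grip_width: 0.702
```

Request:
play_rows --pt "0 0 0 0 0 0 0.035" --pt "0 0 0 0 0 0 0.035" --pt "0 0 0 0 0 0 0.035" --pt "0 0 0 0 0 0 0.035" --pt "0 0 0 0 0 0 0.035" --pt "0 0 0 0 0 0 0.035" --grip_force 35

```text
t: 10.62
position: [0.494, -0.0827, 0.097]
ee_rot: [-3.138, 0.004, -2.558]
ft_force: [-2.9, 4.3, 7.4]
grip_width: 0.477
```

```bash
python3 - <<'E'
from h import *
s=sensors.read_state(); print(s['position'],s['ee_rot'],s['q'],s['ft_force'],s['ft_torque'],s['grip_width']*.0854)
d=shot('wrist'); save('w9.png',d['pixels'],None,1)
e=shot('side'); save('s9.png',e['pixels'],(300,150,430,260),6)
E
```

```text
[ 0.49397443 -0.08270399  0.09703561] [-3.1379078   0.00418233 -2.55839458] [-2.68788329e-01 -6.91276114e-03  1.92717959e+00  7.69065941e-04
  1.21579872e+00 -2.42304035e+00] [-2.93509183  4.32541082  7.36467579] [ 0.54461911  0.49504145 -0.02344134] 0.04076735402802635
```

View pics/w9.png

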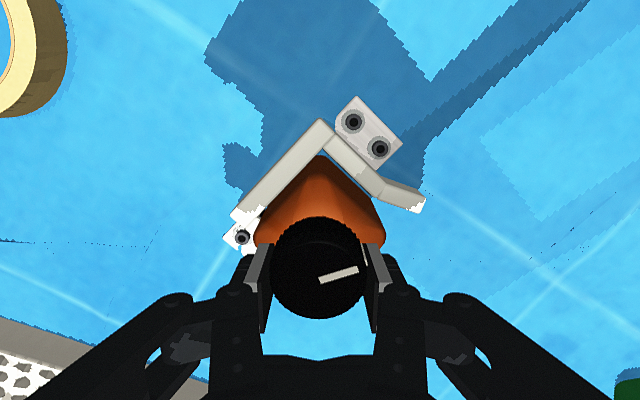

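View pics/s9.png

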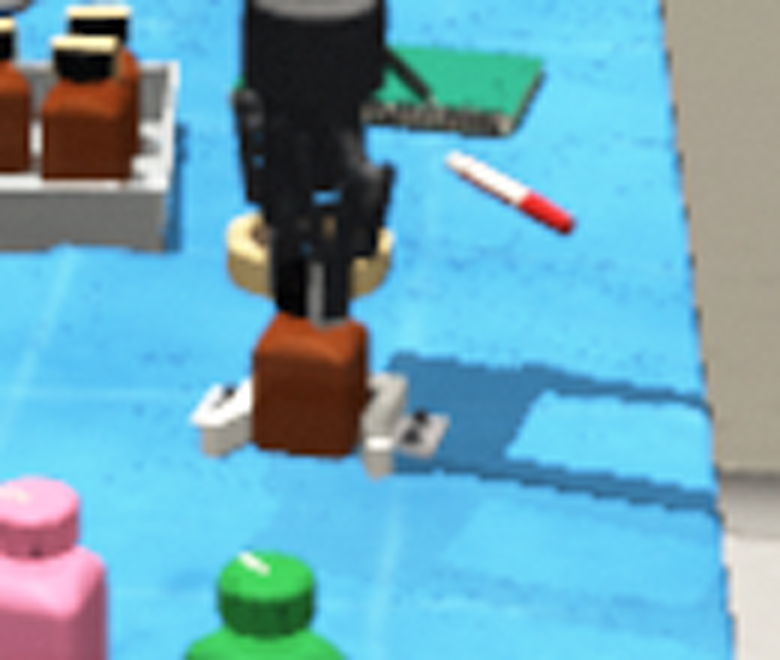

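The cap is gripped at 40.8 mm and the pads sit centred on it. The paint line shows in the wrist view from (320,281) to (358,269), so I can use it as a slip check. I'll screw clockwise (+z turn), following the thread down.

Request:
play_rows --pt "0 0 0 0 0 0.06 0.035" --pt "0 0 0 0 0 0.18 0.035" --pt "0 0 0 0 0 0.3 0.035" --pt "0 0 0 0 0 0.42 0.035" --pt "0 0 0 0 0 0.54 0.035" --pt "0 0 0 0 0 0.66 0.035" --pt "0 0 0.0005 0 0 0.78 0.035" --pt "0 0 0.0005 0 0 0.9 0.035"

```text
t: 11.38
position: [0.4937, -0.0834, 0.0964]
ee_rot: [-3.141, 0.005, 2.819]
ft_force: [-4.5, -0.3, 6.8]
grip_width: 0.481
```

```bash
cat > st.py <<'E'
from h import *
import sys
s=sensors.read_state(); print(s['position'].round(4),s['ee_rot'].round(3),'q6',s['q'][5].round(3),s['ft_force'].round(1),s['ft_torque'].round(3),(s['grip_width']*.0854).round(4))
if len(sys.argv)>1:
    d=shot('wrist'); save(sys.argv[1],d['pixels'],(220,100,420,330),3)
E
python3 st.py w10.png
```

```text
Traceback (most recent call last):
  File "st.py", line 3, in <module>
    s=sensors.read_state(); print(s['position'].round(4),s['ee_rot'].round(3),'q6',s['q'][5].round(3),s['ft_force'].round(1),s['ft_torque'].round(3),(s['grip_width']*.0854).round(4))
                                                                                                                                                     ^^^^^^^^^^^^^^^^^^^^^^^^^^^^^
AttributeError: 'float' object has no attribute 'round'
```

```bash
sed -i "s/(s\['grip_width'\]\*.0854).round(4)/s['grip_width']*.0854/" st.py; python3 st.py w10.png
```

```text
[ 0.4937 -0.0834  0.0964] [-3.141  0.005  2.819] q6 -1.517 [-4.5 -0.3  6.8] [-0.171  0.847  0.172] 0.04107377120464891
```

View pics/w10.png

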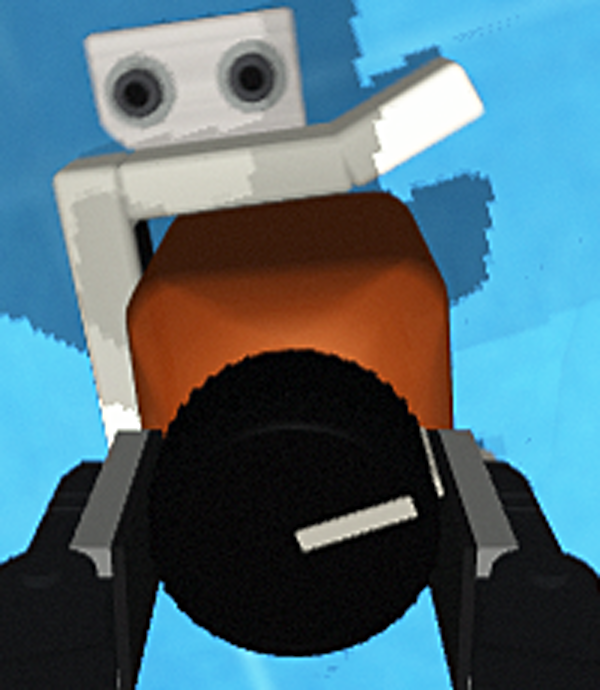

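```bash
python3 - <<'E'
from h import *
d=shot('wrist')
f=lambda u,v,z:onz(d,220+u/3,100+v/3,z)[:2]
# stop inner top edge, rail inner edge (near rail)
A=f(125,218,.024);B=f(110,404,.024); # stop inner edge is right side of left bar
print('stop in', f(133,222,.024), f(140,395,.024)); 
print('corner outer',f(56,170,.024),'rail in', f(133,215,.024),f(375,185,.024))
print('body left z56',f(128,310,.056),f(140,428,.056),'right',f(446,290,.056),f(452,428,.056))
th=np.radians(-9.5);o=np.array([.4916,-.0825]);X=np.array([np.cos(th),np.sin(th)]);Y=np.array([-X[1],X[0]])
for n,u,v,z in [('stop',133,222,.024),('stop',140,395,.024),('bl',128,310,.056),('br',446,290,.056),('back outer',56,170,.024),('rail',250,205,.024),('capc',298,540,.099),('capLine',414,507,.099)]:
    p=f(u,v,z)-o; print(n,(p@X).round(4),(p@Y).round(4))
E
```

```text
stop in [ 0.45531423 -0.10346844] [ 0.49088407 -0.11613056]
corner outer [ 0.44050173 -0.11396249] rail in [ 0.45397411 -0.10293092] [ 0.46407284 -0.05506933]
body left z56 [ 0.46418271 -0.10262888] [ 0.48561511 -0.1089428 ] right [ 0.47869467 -0.04966287] [ 0.50396417 -0.05598067]
stop -0.0323 -0.0267
stop 0.0048 -0.0333
bl -0.0237 -0.0244
br -0.0181 0.0303
back outer -0.0452 -0.0395
rail -0.0318 -0.0028
capc -0.0002 0.0012
capLine -0.0026 0.0175
```

The line keeps the same place between the pads, so there is no slip. Bottle y in the dock frame is about +1 to +3 mm, i.e. home. I'll go on turning with a slight bias towards the back stop.

Request:
play_rows --pt "0 -0.001 0 0 0 0.12 0.035" --pt "0 -0.002 0 0 0 0.24 0.035" --pt "0 -0.002 0 0 0 0.36 0.035" --pt "0 -0.002 0.0005 0 0 0.48 0.035" --pt "0 -0.002 0.0005 0 0 0.6 0.035" --pt "0 -0.002 0.0005 0 0 0.72 0.035" --pt "0 -0.002 0.0005 0 0 0.84 0.035" --pt "0 -0.002 0.0005 0 0 0.9 0.035"

```text
t: 12.15
position: [0.4919, -0.0851, 0.0956]
ee_rot: [3.14, 0.002, 1.918]
ft_force: [-9.8, 0.5, 11.3]
grip_width: 0.48
```

```bash
python3 st.py w11.png
```

```text
[ 0.4919 -0.0851  0.0956] [3.140e+00 2.000e-03 1.918e+00] q6 -0.62 [-9.8  0.5 11.3] [-0.003  1.908  0.147] 0.040976359667294994
```

View pics/w11.png

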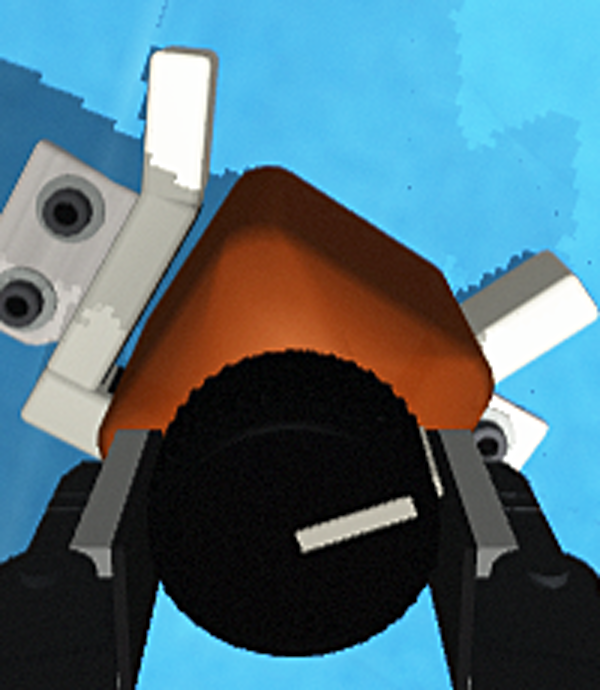

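Request:
play_rows --pt "0.0005 -0.001 0 0 0 0.1 0.035" --pt "0.0005 -0.002 0 0 0 0.2 0.035" --pt "0.0005 -0.002 0 0 0 0.3 0.035" --pt "0.0005 -0.002 0 0 0 0.4 0.035" --pt "0.0005 -0.002 0 0 0 0.5 0.035" --pt "0.0005 -0.002 0 0 0 0.6 0.035" --pt "0.0005 -0.002 0 0 0 0.7 0.035" --pt "0.0005 -0.002 0 0 0 0.7 0.035"

```text
t: 12.87
position: [0.4898, -0.0847, 0.0952]
ee_rot: [3.14, -0.0, 1.218]
ft_force: [-6.5, 3.9, 6.0]
grip_width: 0.48
```

```bash
python3 st.py w12.png
```

```text
[ 0.4898 -0.0847  0.0952] [ 3.14  -0.     1.218] q6 0.078 [-6.5  3.9  6. ] [0.587 1.367 0.003] 0.04097971510517427
```

View pics/w12.png

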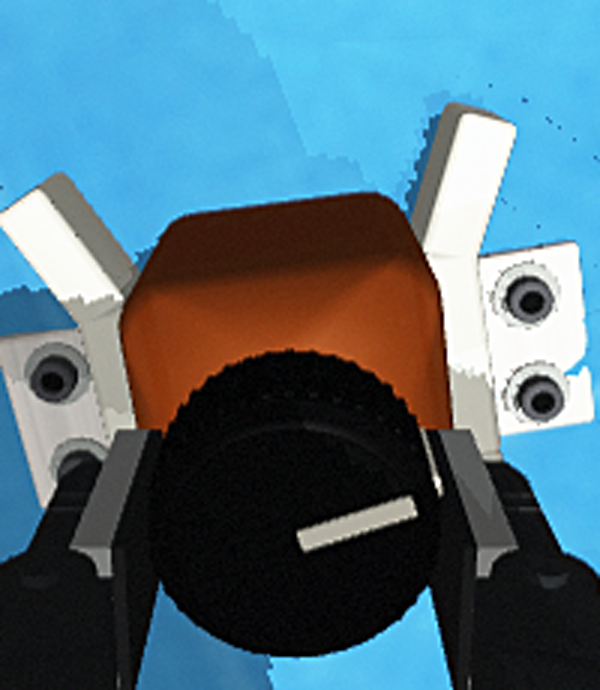

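Request:
play_rows --pt "0 0 0.0005 0 0 0.1 0.035" --pt "0 0 0.0005 0 0 0.2 0.035" --pt "0 0 0.0005 0 0 0.3 0.035" --pt "0 0 0.0005 0 0 0.4 0.035"

```text
t: 13.25
position: [0.4889, -0.0837, 0.0951]
ee_rot: [-3.14, -0.001, 0.821]
ft_force: [-20.9, 5.5, 23.2]
grip_width: 0.481
```

```bash
python3 st.py
```

```text
[ 0.4889 -0.0837  0.0951] [-3.14e+00 -1.00e-03  8.21e-01] q6 0.475 [-20.9   5.5  23.2] [1.277 3.719 1.087] 0.04109562071000551
```

Request:
play_rows --pt "0 0 0 0 0 0.1 0.035" --pt "0 0 0 0 0 0.2 0.035" --pt "0 0 0 0 0 0.3 0.035"

```text
t: 13.5
position: [0.4897, -0.0832, 0.0948]
ee_rot: [-3.141, -0.002, 0.521]
ft_force: [-6.8, 12.8, 8.0]
grip_width: 0.48
```

```bash
python3 st.py
```

```text
[ 0.4897 -0.0832  0.0948] [-3.141e+00 -2.000e-03  5.210e-01] q6 0.775 [-6.8 12.8  8. ] [2.109 1.176 0.715] 0.04101905885713118
```

Request:
play_rows --pt "0 0 0 0 0 0.1 0.035" --pt "0 0 0 0 0 0.2 0.035" --pt "0 0 0 0 0 0.3 0.035"

```text
t: 13.75
position: [0.4918, -0.0832, 0.0952]
ee_rot: [-3.141, -0.007, 0.221]
ft_force: [7.1, 10.7, 3.0]
grip_width: 0.479
```

```bash
python3 st.py w13.png
```

```text
[ 0.4918 -0.0832  0.0952] [-3.141 -0.007  0.221] q6 1.075 [ 7.1 10.7  3. ] [ 1.88  -1.26   0.858] 0.04091065812257058
```

View pics/w13.png

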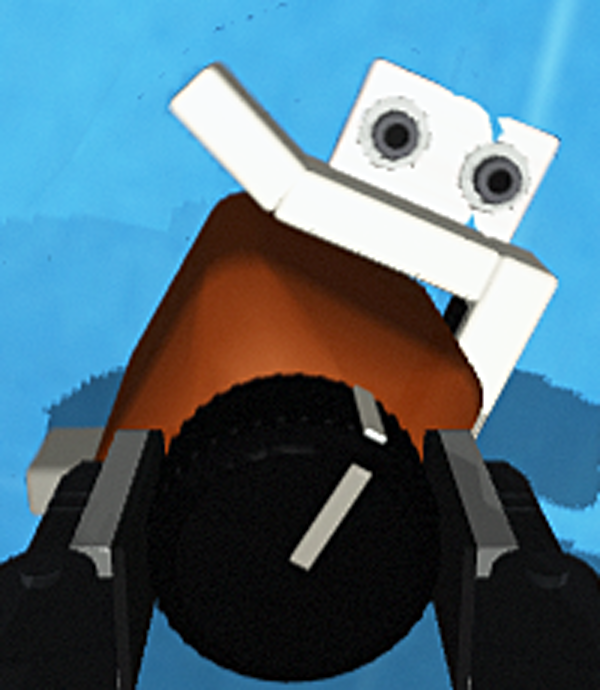

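The torque rose to about 1 N m, against 0.15 while running. The paint line has swung in the jaws from about 17° to about 55°, so the fingers slipped and the cap is on its stop, after about 2.8 rad of the cap's own turning. I'll record the line and bottle angles before backing off.

```bash
cat > ang.py <<'E'
from h import *
import sys
d=shot('wrist'); im=d['pixels']; h,s,v=cv2.split(cv2.cvtColor(im,cv2.COLOR_RGB2HSV))
m=((v>110)&(s<70)).astype(np.uint8); roi=np.zeros_like(m); cv2.circle(roi,(318,278),37,1,-1); m&=roi
n,l,st,c=cv2.connectedComponentsWithStats(m)
for i in range(1,n):
    if st[i,4]<30: continue
    ys,xs=np.nonzero(l==i); P=np.array([onz(d,x,y,.098)[:2] for x,y in zip(xs,ys)]); w,V=np.linalg.eigh(np.cov(P.T)); a=V[:,1]; 
    c0=P.mean(0); t=(P-c0)@a
    print('blob',st[i],'world ang mod180',np.degrees(np.arctan2(a[1],a[0]))%180,'len',np.ptp(t),'ends',(c0+a*t.min()).round(4),(c0+a*t.max()).round(4))
amb=((((h<16)|(h>172))&(s>90)&(v>35))).astype(np.uint8); amb[290:]=0
cs,_=cv2.findContours(amb,0,2); k=max(cs,key=cv2.contourArea)[:,0]
hull=cv2.convexHull(k)[:,0]; ap=cv2.approxPolyDP(hull,2.5,True)[:,0]
W=np.array([onz(d,*p,.056)[:2] for p in ap])
for j in range(len(ap)):
    e=W[j]-W[j-1]; L=np.linalg.norm(e)
    if L>.015: print('edge',ap[j-1],ap[j],L.round(4),'ang mod90',(np.degrees(np.arctan2(e[1],e[0]))%90).round(1))
save(sys.argv[1],im,(220,100,420,330),3)
E
python3 ang.py w14.png; python3 st.py
```

```text
blob [317 255  26  36 280] world ang mod180 163.01104477476895 len 0.016805420535846785 ends [ 0.5083 -0.0886] [ 0.4922 -0.0837]
edge [360 254] [252 253] 0.0584 ang mod90 11.6
edge [252 253] [270 207] 0.0283 ang mod90 79.7
edge [270 207] [290 170] 0.0223 ang mod90 73.2
edge [298 165] [359 195] 0.0346 ang mod90 75.5
edge [359 195] [380 230] 0.0226 ang mod90 43.7
[ 0.492  -0.0834  0.0952] [ 3.141 -0.007  0.222] q6 1.075 [1.3 9.7 1.5] [ 1.873 -0.455  0.666] 0.04117576542027057
```

Request:
play_rows --pt "0 0 0 0 0 -0.08 0.035" --pt "0 0 0 0 0 -0.18 0.035" --pt "0 0 0 0 0 -0.28 0.035" --pt "0 0 0 0 0 -0.38 0.035" --pt "0 0 0 0 0 -0.48 0.035" --pt "0 0 0 0 0 -0.58 0.035" --pt "0 0 0 0 0 -0.68 0.035" --pt "0 0 0 0 0 -0.78 0.035"

```text
t: 14.52
position: [0.4908, -0.084, 0.095]
ee_rot: [3.139, -0.003, 1.01]
ft_force: [-4.8, 7.1, 8.3]
grip_width: 0.482
```

Request:
play_rows --pt "0 0 0 0 0 -0.1 0.035" --pt "0 0 0 0 0 -0.2 0.035" --pt "0 0 0 0 0 -0.3 0.035" --pt "0 0 0 0 0 -0.4 0.035" --pt "0 0 0 0 0 -0.5 0.035" --pt "0 0 0 0 0 -0.6 0.035" --pt "0 0 0 0 0 -0.7 0.035" --pt "0 0 0 0 0 -0.8 0.035"

```text
t: 15.18
position: [0.4907, -0.0841, 0.0954]
ee_rot: [3.138, 0.0, 1.81]
ft_force: [-6.9, 7.1, 11.2]
grip_width: 0.476
```

Request:
play_rows --pt "0 0 0 0 0 -0.06 0.035" --pt "0 0 0 0 0 -0.06 0.035" --pt "0 0 0 0 0 -0.06 0.035"

```text
t: 15.43
position: [0.491, -0.0842, 0.0956]
ee_rot: [3.137, 0.001, 1.865]
ft_force: [-4.7, 6.8, 10.9]
grip_width: 0.479
```

```bash
python3 st.py; python3 ang.py w15.png;  python3 - <<'E'
from h import *
d=shot('scene'); e=shot('side'); save('sc15.png',d['pixels'],None,1.2); save('s15.png',e['pixels'],(280,150,430,260),5)
E
```

```text
[ 0.491  -0.0842  0.0956] [3.137e+00 1.000e-03 1.865e+00] q6 -0.569 [-4.7  6.8 10.9] [ 1.193e+00  9.810e-01 -1.000e-03] 0.04093361978056577
blob [317 258  27  33 280] world ang mod180 74.83473443939589 len 0.016618492665761857 ends [ 0.4927 -0.085 ] [ 0.4971 -0.069 ]
edge [360 253] [253 253] 0.0579 ang mod90 16.7
edge [253 253] [270 204] 0.0297 ang mod90 86.4
edge [270 204] [289 166] 0.0224 ang mod90 79.5
edge [306 161] [361 189] 0.0314 ang mod90 79.4
edge [361 189] [380 225] 0.0225 ang mod90 45.6
```

View pics/w15.png

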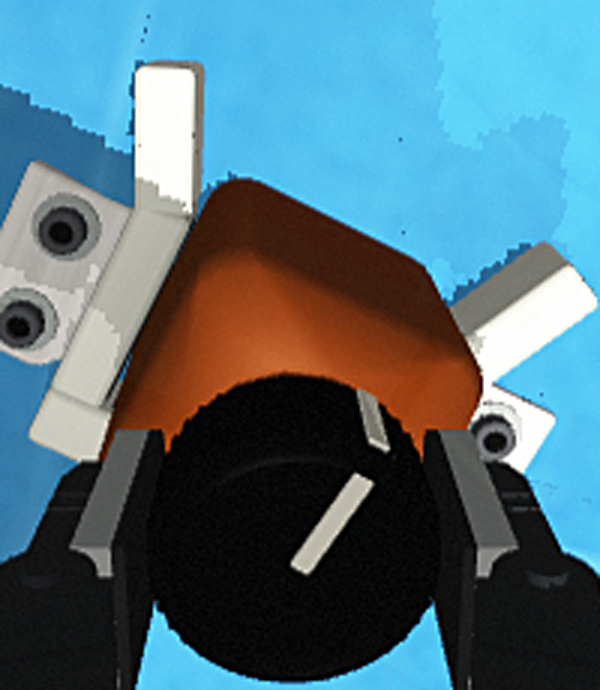

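View pics/sc15.png

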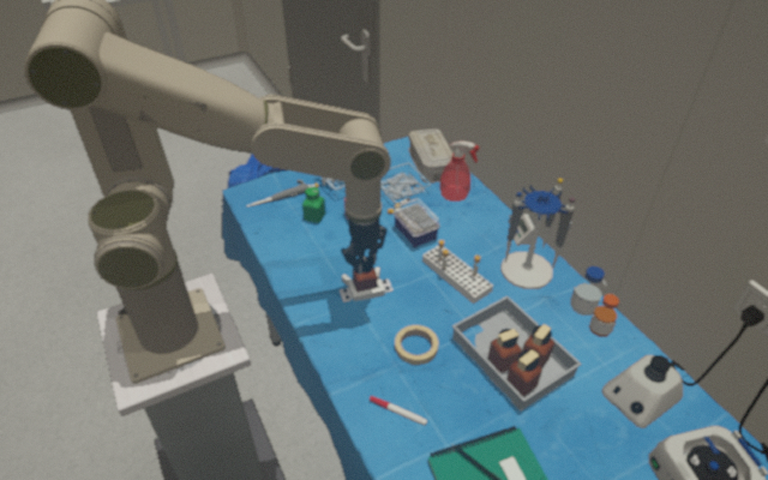

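View pics/s15.png

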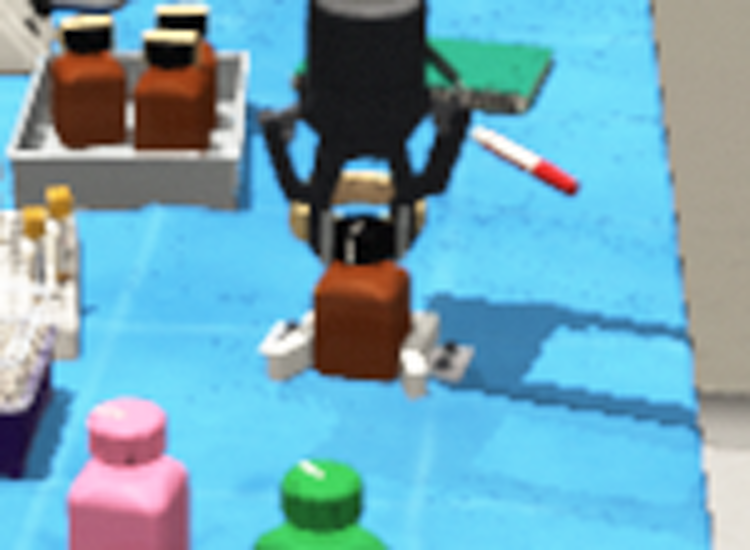

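The line moved from -17.0° to +74.8° (91.8°), while the bottle body swung back about 4–6° in its dock clearance. The cap is therefore open about 86–88° (about 1.52 rad), within 1.27–1.87. In the side view the bottle is upright between the rails, and the tape, marker, rack, box and pipette look unmoved. I'll hold briefly and hand in.

Request:
play_rows --pt "0 0 0 0 0 0 0.035" --pt "0 0 0 0 0 0 0.035" --pt "0 0 0 0 0 0 0.035" --pt "0 0 0 0 0 0 0.035"

```text
t: 15.92
position: [0.491, -0.0842, 0.0956]
ee_rot: [3.137, 0.001, 1.865]
ft_force: [-5.7, 7.3, 10.9]
grip_width: 0.477
```

```bash
python3 st.py; python3 ang.py w16.png; python3 -c "
from bench import workorder; print(workorder.close_job())"
```

```text
[ 0.491  -0.0842  0.0956] [3.137e+00 1.000e-03 1.865e+00] q6 -0.569 [-5.7  7.3 10.9] [ 1.222  1.043 -0.   ] 0.04076358844178661
blob [317 258  27  33 279] world ang mod180 74.70344215966855 len 0.016612918173747826 ends [ 0.4927 -0.0849] [ 0.497  -0.0689]
edge [360 253] [253 253] 0.0579 ang mod90 16.7
edge [253 253] [269 206] 0.0285 ang mod90 86.7
edge [269 206] [289 166] 0.0236 ang mod90 79.4
edge [306 161] [361 189] 0.0314 ang mod90 79.4
edge [361 189] [380 225] 0.0225 ang mod90 45.5
the job is handed in; nothing more can be done
None
```

The job is handed in, at about t = 16 s. The bottle is in the dock, and the cap was screwed to its stop and backed off about a quarter turn, still gripped.

I gripped the bottle by its body, slid it along the bench into the dock and pushed until the back stop answered with about 13 N. I then gripped the cap and screwed it clockwise about 2.8 rad. At the stop the torque rose to about 1 N m and the fingers slipped. I then turned the tool back 1.64 rad.

**Last checks**
- **Cap opening:** The paint line moved 91.8° and the bottle swung back about 4–6° in its clearance, so the cap is open about 1.52 rad (allowed 1.27–1.87).
- **Grip:** The cap is held at about 41 mm with 35 N commanded. The line and the tool were steady over the last half second.
- **Bottle position:** It stands upright between the rails. My estimates of how far home it is disagree: +1 to +3 mm by the mid-turn picture, and about -2 mm by the cap centre at the end. Both are inside the limits.
- **Other things:** By eye in the last scene and side pictures nothing else had moved. I did not measure this.
- **Still loaded:** At hand-in the arm was pressing down about 11 N and sideways about 9 N on the docked bottle.

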